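# Hang the ear defenders on the rail under the lamp

## Task

The orange can stands in the way under the rail: stand it upright in the steel tray. Then hang the ear defenders astride the blue part of the rail, between the two red collars, with one cup on each side of the rail, and leave them hanging still. Do not knock the can over or disturb the mug, the roll of tape or the polishing pad.

Things in the scene. Friction and masses are not known exactly. Their poses are not given: they have to be found in the camera images.
- ear_defenders: Loose rigid ear defenders standing on two yellow cups, 0.24 kg, 150 mm high, 140 along own x, 62 along y; both ends alike. Origin: middle of the underside, z up. Black headband 26 mm wide (along y), 8 thick: half circle in the xz plane, centre-line radius 58 mm about x=0, z=88 mm; can be pinched across its width, also on its shoulder. Cups: |x| 34 to 70 mm, z 0 to 66 mm (gap 68 mm).
- crown (a point): Point on the ear defenders: middle of the headband's underside at the top of the arch (own x=0, y=0, z=142 mm).
- bay: Marked place on the rail, fixed: blue sleeve 18 mm in diameter, 90 mm long, between two red collars 34 mm in diameter, 8 mm thick. It may be anywhere along the rail. Origin on the rail's axis midway between the collars, 157 mm above the table; y along the rail, x level, pointing away from the robot, z up.
- stand: Fixed stand. Steel rail 16 mm in diameter along own y, axis 157 mm high, between posts 20 mm in diameter at y=+-170 mm (feet 70 x 45 x 10 mm). Above the whole rail a strip lamp 370 mm long, x -25 to +30 mm, z 374 to 407 mm: no room for an upright gripper over the rail. Origin on the table midway between the posts, x away from the robot, z up.
- can: Loose closed can with orange label, 56 mm in diameter, 120 mm high, about 0.3 kg, standing on the table on the robot's side of the rail in front of the blue part, its axis about 80 mm from the rail's, where the near cup has to hang. Origin at the centre of its underside, z up.
- tray: Fixed square shallow steel tray, 130 x 130 mm outside, 18 mm high, walls and floor 4 mm thick. Origin at the centre of its underside (its inner floor is 4 mm higher), z up.
- mug: Bystander: white mug, 76 mm in diameter, 85 mm high, handle towards its +y; origin at the centre of its underside.
- tape_roll: Bystander: green roll of tape lying flat, 110 mm in diameter, 36 mm high; origin at the centre of its underside.
- polishing_pad: Bystander: black polishing pad with orange grip, 120 x 65 x 42 mm, lying on the table; origin at the centre of its underside.
Mind the look-alikes: they are no part of the job. Of the things like the ear_defenders, leave any that is purple; of the rest the larger one is meant.

How it is judged (in metres and radians):
On the way, in this order (a step that is already met when the one before it is completed fails the run):
1. the can stands upright in the tray (horizontal distance between can and tray below 0.055 m and z of can in the frame of tray between -0.002 and 0.012 m and angle between can's own z axis and vertical below 0.12 rad and linear speed of can below 0.03 m/s), for 0.2 s.
2. the ear defenders hang astride the blue part of the rail (x of crown in the frame of bay between -0.03 and 0.03 m and y of crown in the frame of bay between -0.034 and 0.034 m and z of crown in the frame of bay between 0.002 and 0.018 m and angle between ear_defenders's own z axis and vertical below 0.3 rad and angle between the y axis of ear_defenders and the y axis of bay, either way round below 0.35 rad and contact force between ear_defenders and bay above 0.3 N and linear speed of ear_defenders below 0.03 m/s and angular speed of ear_defenders below 0.3 rad/s), for 0.2 s.
At the end, for the whole second after the job is handed in: Can upright (7 degrees) on the tray floor, within 55 mm of its centre. Ear defenders hang still on the blue sleeve between the collars: crown within 30 mm of the rail axis across it, 34 mm of the sleeve middle along it, upright within 17 degrees, square across the rail within 20 degrees (all of step 1 and all of step 2); the robot touches nothing.
It fails at once if the can is knocked over (angle between can's own z axis and vertical above 0.7 rad).
It fails at once if the mug is disturbed (moved more than 30 mm) (distance of mug from where it was at the start of the episode above 0.03 m).
It fails at once if the roll of tape is disturbed (moved more than 30 mm) (distance of tape_roll from where it was at the start of the episode above 0.03 m).
It fails at once if the polishing pad is disturbed (moved more than 30 mm) (distance of polishing_pad from where it was at the start of the episode above 0.03 m).
It also fails if it takes over 64 s, if anything falls off the work surface, if the arm or the gripper's body presses on something with over 40 N, if the wrist force passes 120 N, or if a joint passes its speed limit or range.

## Robot

A 6-joint arm with a two-finger parallel gripper is mounted at the origin on the work surface. World frame = base frame: x ahead of the robot, y to its left, z up, the work surface at z = 0. Lengths are in mm, angles in rad, forces in N, time in s.
With the tool pointing down it reaches from about 350 to 975 mm from the base axis. Payload 4.9 kg.
Tool frame: the origin (TCP) lies midway between the tips of the shut fingers; the grasp point (between the pads) lies 19 mm behind it; x points along the fingers, y is the direction in which the jaws open and shut, and the axes are right-handed (so a half turn about x gives the same grasp; the last joint's range is limited). The gripper opens to 85 mm and grips with 20 to 120 N. Pads are 22 mm wide; open, the fingers measure 114 mm over their backs; the gripper's body (76 mm by 85 mm) begins 54 mm behind the grasp point. The pads swing forward as they close: fully open they stand 13 mm farther back than shut.
Start: joints at [-1.317, 0.053, 1.613, -0, 1.476, -0.119], TCP at [227.634, -582.052, 231.304] pointing down, gripper open.
Joint ranges: [-3.01, 3.01], [-1.01, 2.22], [0.06, 2.58], [-1.02, 4.17], [0.09, 2.62], [-3.14, 3.14]. Speed limits (rad/s): [2.57, 2.57, 3.14, 3.14, 3.14, 3.14].

## Interface

Orientations are given as a 3x3 rotation matrix whose columns are the frame's x, y, z axes.
In Python, from bench import manip, claw, kinematics, sensors, vision gives the robot as it stands. Calls block until the motion is done:
- manip.move_to(position, orientation): joint-space move of the TCP to a pose.
- manip.move_l(position, orientation=None, vel=150): straight line of the TCP; orientation=None keeps the orientation; vel is the mean speed in mm/s.
- manip.set_joints(angles): joint-space move.
- claw.move_gripper(opening, force=None): finger opening in mm; force is the grip in N (None keeps the last); returns when the fingers have stopped.
- manip.sleep(seconds).
- kinematics.inverse_kinematics(position, orientation): joint angles nearest the present ones, or None.
- sensors.sense(): the state.
- vision.camera(name): name is "scene" or "top"; returns a dict with "pixels" (384x512x3 uint8, blue, green, red), "camera_matrix" (3x3 intrinsics, pixels), "origin" and "orientation" of the camera in the world. Camera axes: x right, y down, z forward; pixel columns grow to the right and rows downward; lengths in mm; the calibration is good to about 2 mm. A picture is of the moment at which its call begins. There is no depth.
A pose or a line that the arm cannot do raises manip.Unreachable and nothing moves.
- manip.close_job(): hands the job in, once; it reports no verdict.
The state is a dict: "clock": time; "qpos": joint angles; "qvel": joint speeds; "joint_efforts": joint torques, N m; "position": TCP position; "ee_rot": TCP orientation; "ft_force": force on the tool from outside, world axes, zero at the start; "wrist_torque": the same for the moment, N m; "opening": finger opening in mm.
Only numpy, scipy, OpenCV 4.12 (cv2) and the standard library are available. Lean on these libraries where they do the work, as an engineer would, in place of code of your own. Each camera call takes 0.05 s, during which the arm holds its last target.

## Working session

There is one attempt and no reset: what is moved stays moved. The work goes in short steps, each a Python script; the robot and the scene stay as the last script left them, time stands still between calls to the robot, and variables do not carry over. Pictures are saved under pics/ and viewed, and the job is handed in when it is done.

```bash
mkdir -p pics; ls; python3 - <<'E'
from bench import manip, claw, kinematics, sensors, vision
import cv2
for n in ("scene","top"):
    c=vision.camera(n); cv2.imwrite(f"pics/{n}0.png",c["pixels"])
    print(n,c["camera_matrix"],c["origin"],c["orientation"])
print(sensors.sense())
E
```

```text
pics
scene [[494.4085403    0.         260.91413108]
 [  0.         494.4085403  187.84814591]
 [  0.           0.           1.        ]] [1249.8016635  -495.29081115 1329.14262468] [[ 0.5128812   0.68432858 -0.51831194]
 [ 0.85827079 -0.3960955   0.32631214]
 [ 0.0180037  -0.61221136 -0.79048917]]
top [[475.39469859   0.         250.6668228 ]
 [  0.         475.39469859 188.35613907]
 [  0.           0.           1.        ]] [ 332.28920256    4.64322266 1485.56409693] [[-0.00555052 -0.99730251  0.07319086]
 [-0.99998351  0.00542786 -0.00187467]
 [ 0.00147234 -0.07320006 -0.99731619]]
{'clock': 0.1, 'qpos': array([-1.31701320e+00,  5.33194785e-02,  1.61416517e+00,  6.47437193e-06,
        1.47600274e+00, -1.18947570e-01]), 'qvel': array([-0.00171749, -0.00120428, -0.00247444,  0.00036925,  0.00101897,
        0.0022572 ]), 'joint_efforts': array([ 3.97815602e-04, -3.94908679e+01, -3.71360779e+01, -1.34661018e-04,
        3.94651172e-03,  2.19074968e-05]), 'position': array([ 227.48900698, -581.51895319,  230.16314002]), 'ee_rot': array([[-4.69467994e-04,  3.64158967e-01, -9.31336688e-01],
       [ 1.83566432e-03, -9.31334908e-01, -3.64159196e-01],
       [-9.99998205e-01, -1.88058262e-03, -2.31241693e-04]]), 'ft_force': array([-0.41616168,  0.72071413,  0.14477903]), 'wrist_torque': array([-0.01748146, -0.00168403,  0.01714566]), 'opening': 85.692224700517}
```

View pics/scene0.png

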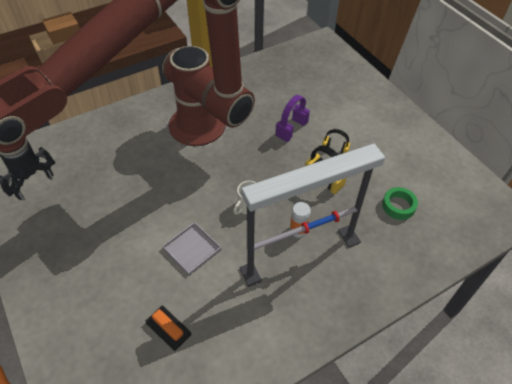

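View pics/top0.png

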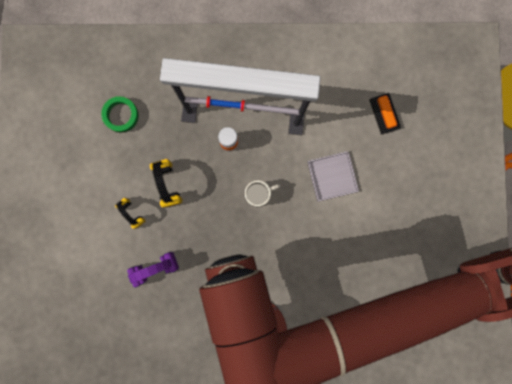

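The top view shows the can at (228,138), tray at (334,176), mug at (257,193) and blue sleeve at about (225,104). The large yellow/black ear defenders are at (165,183), with the small pair at (130,213) and the purple one at (152,270). Next I'll enlarge and measure.

```bash
cat > h.py <<'E'
import numpy as np, cv2
from bench import manip, claw, kinematics, sensors, vision
def cast(c,uv,z):
    uv=np.atleast_2d(uv).astype(float)
    d=np.c_[uv,np.ones(len(uv))]@np.linalg.inv(c["camera_matrix"]).T@np.array(c["orientation"]).T
    o=np.array(c["origin"]); return o+d*((z-o[2])/d[:,2])[:,None]
def proj(c,P):
    p=(np.atleast_2d(P)-np.array(c["origin"]))@np.array(c["orientation"])@c["camera_matrix"].T
    return p[:,:2]/p[:,2:]
def blobs(img,lo,hi,amin=15):
    m=cv2.inRange(cv2.cvtColor(img,cv2.COLOR_BGR2HSV),lo,hi)
    n,l,s,ce=cv2.connectedComponentsWithStats(m)
    return [(ce[i].round(1),s[i].tolist(),l==i) for i in range(1,n) if s[i][4]>=amin]
C=dict(blue=((105,120,60),(125,255,255)),red=((0,170,80),(5,255,255)),red2=((174,150,80),(180,255,255)),yellow=((20,140,90),(32,255,255)),orange=((6,150,100),(17,255,255)),green=((50,120,50),(80,255,255)))
E
python3 - <<'E'
from h import *
for n in("scene","top"):
    c=vision.camera(n); im=c["pixels"]
    for k,v in C.items():
        for b in blobs(im,*v,8): 
            print(n,k,b[0],b[1])
    a=im[80:290,90:370] if n=="top" else im[90:300,150:430]
    cv2.imwrite(f"pics/{n}1.png",cv2.resize(a,(800,600),interpolation=cv2.INTER_CUBIC))
E
```

```text
scene blue [321.3 221. ] [308, 215, 27, 13, 143]
scene red [336.2 215.3] [333, 212, 6, 9, 18]
scene red [305.2 226.8] [302, 223, 6, 10, 21]
scene yellow [198.   24.1] [188, 0, 22, 55, 777]
scene yellow [210.2  60.8] [210, 56, 2, 10, 11]
scene yellow [325.7 140.7] [323, 136, 6, 9, 31]
scene yellow [346.3 147. ] [343, 142, 7, 10, 38]
scene yellow [313.1 159.3] [306, 154, 14, 11, 65]
scene yellow [337.  185.7] [331, 179, 14, 15, 114]
scene orange [294.5 224.4] [291, 220, 11, 8, 46]
scene orange [166.7 323.9] [152, 309, 30, 31, 401]
scene orange [  2.3 378. ] [0, 368, 9, 16, 69]
scene green [399.5 203. ] [383, 188, 34, 31, 613]
top blue [225.  103.4] [211, 100, 29, 8, 163]
top red [207.5 101.3] [207, 97, 3, 10, 15]
top red [242.5 105.6] [241, 101, 3, 10, 13]
top red2 [208.4 101.5] [208, 98, 2, 8, 8]
top red2 [241.8 104.6] [241, 102, 2, 7, 8]
top yellow [506.8  94.7] [501, 64, 11, 65, 588]
top yellow [164.8 162.9] [160, 159, 11, 9, 73]
top yellow [151.1 166. ] [150, 163, 3, 7, 19]
top yellow [170.8 201.4] [159, 195, 23, 13, 155]
top yellow [124.  200.6] [121, 198, 8, 7, 33]
top yellow [137.8 222.6] [131, 217, 14, 12, 81]
top orange [387.  112.3] [378, 96, 19, 33, 355]
top orange [226.9 147.9] [222, 147, 11, 3, 18]
top orange [508.1 160.8] [505, 153, 7, 17, 90]
top green [119.3 113.6] [102, 97, 36, 35, 580]
```

View pics/scene1.png

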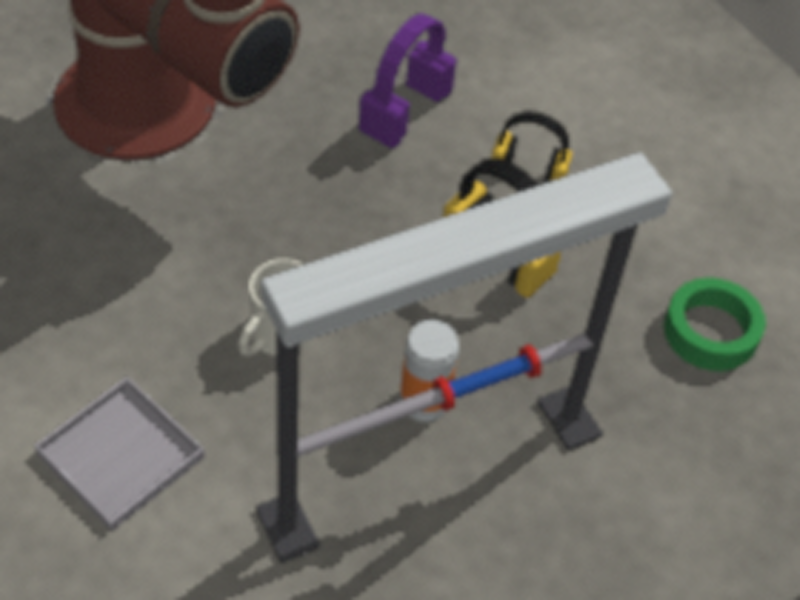

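View pics/top1.png

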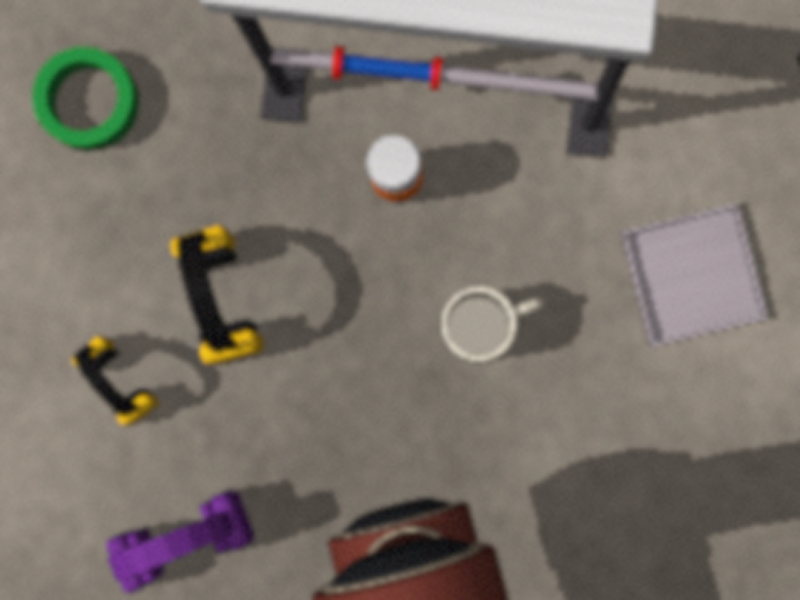

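```bash
python3 - <<'E'
from h import *
np.set_printoptions(precision=1,suppress=True)
t=vision.camera("top"); s=vision.camera("scene")
z=lambda u,v:(90+u/2.857,80+v/2.857)
zs=lambda u,v:(150+u/2.857,90+v/2.857)
# bay
ct=cast(t,[(208,101.4),(242.2,105.2),(225,103.4)],157); cs=cast(s,[(336.2,215.3),(305.2,226.8),(321.3,221)],157)
print("bay top",ct,"scene",cs)
# feet: stand base
print("feet top z10",cast(t,[z(285,95),z(590,128)],10)[:, :2])
print("can top",cast(t,[z(393,162)],120),"scene",cast(s,[zs(433,342)],120))
# tray rim: contour of tray corners zoomed
print("tray",cast(t,[z(626,233),z(742,206),z(772,316),z(655,342)],18),cast(t,[(z(699,274))],18))
print("tray scene",cast(s,[zs(127,381),zs(203,453),zs(110,527),zs(37,450)],18))
print("mug",cast(t,[z(479,322)],85))
print("pad",cast(t,[(385,113)],40),"tape",cast(t,[(119.3,113.6)],30))
# dark band near defenders
im=t["pixels"]; hsv=cv2.cvtColor(im,cv2.COLOR_BGR2HSV)
sub=hsv[155:212,145:190]
for r in range(0,57,2): print(155+r,''.join('Y' if 18<p[0]<34 and p[1]>130 and p[2]>60 else ('#' if p[2]<45 else '.') for p in sub[r]))
E
```

```text
bay top [[678.1 121.9 157. ]
 [666.6  24.9 157. ]
 [672.   73.7 157. ]] scene [[676.1 125.2 157. ]
 [663.9  25.6 157. ]
 [670.6  76.5 157. ]]
feet top z10 [[ 678.7  192.3]
 [ 640.1 -143.4]]
can top [[583.2  68.3 120. ]] scene [[589.1  66.8 120. ]]
tray [[ 522.5 -180.3   18. ]
 [ 551.5 -307.1   18. ]
 [ 431.2 -337.2   18. ]
 [ 403.7 -209.9   18. ]] [[ 477.3 -258.9   18. ]]
tray scene [[ 406.7 -209.4   18. ]
 [ 530.6 -180.1   18. ]
 [ 560.2 -304.2   18. ]
 [ 438.  -331.5   18. ]]
mug [[422.1 -18.6  85. ]]
pad [[ 669.3 -413.9   40. ]] tape [[674.  408.5  30. ]]
155 .............................................
157 .............................................
159 ..................YYYYY......................
161 ...............YYYYYYYYYY....................
163 ......YYY..#####YYYYYYYYYYY..................
165 .....YYY.######YYYYYYYYYYYY..................
167 .....YYYY######YYYYYYY.##....................
169 ......YYY##################..................
171 .........#################...................
173 .........##########..........................
175 ..........#######..............
[... 214 characters left out ...]

185 ............########.........................
187 .............#######.........................
189 ..............#######........................
191 ..............########.......................
193 ...............########.....#####............
195 ................##########.YYYYYYY...........
197 ................#########YYYYYYYYYYY.........
199 ................YY########YYYYYYYYYYY........
201 ...............YYYYY.#..YYYYYYYYYYYYY........
203 ..............YYYYYYYYYYYYYYYYYYYYYY.........
205 ...............YYYYYYYYYYYYYY................
207 ................YYYY.........................
209 .............................................
211 .............................................
```

```bash
python3 - <<'E'
from h import *
np.set_printoptions(precision=1,suppress=True)
t=vision.camera("top"); s=vision.camera("scene")
print("edges z66/z0",cast(t,[(165,158.7)],66),cast(t,[(162,208.2)],0))
print("left cup edges z66",cast(t,[(150,166),(159,203.5)],66))
p=cast(t,[(157,173),(158.3,176),(159.7,182),(161,187),(162.5,191),(165,197)],150);print("band z150",p)
im=cv2.resize(s["pixels"][125:200,295:365],(700,750),interpolation=cv2.INTER_CUBIC)
cv2.imwrite("pics/s2.png",im[:600])
R0=sensors.sense()["ee_rot"]
def rot(yaw,tilt): # tilt below horizontal
    a=np.array([np.cos(tilt)*np.cos(yaw),np.cos(tilt)*np.sin(yaw),-np.sin(tilt)])
    y=np.array([-np.sin(yaw),np.cos(yaw),0]); return np.c_[a,y,np.cross(a,y)], np.c_[a,-y,np.cross(a,-y)]
for yaw in(20,25):
  for tilt in (20,30,40,50,60,75):
    for k,R in enumerate(rot(np.radians(yaw),np.radians(tilt))):
        for g in ((430-40,267-15,130),(430-90,267-35,160)):
            q=kinematics.inverse_kinematics(g,R); print(yaw,tilt,k,g,None if q is None else np.round(q,2))
E
```

```text
edges z66/z0 [[527.3 259.1  66. ]] [[380.7 279.1   0. ]]
left cup edges z66 [[505.4 304.   66. ]
 [392.6 276.   66. ]]
band z150 [[475.2 266.3 150. ]
 [466.7 262.5 150. ]
 [449.7 258.5 150. ]
 [435.5 254.7 150. ]
 [424.2 250.4 150. ]
 [407.2 243.2 150. ]]
20 20 0 (390, 252, 130) None
20 20 0 (340, 232, 160) None
20 20 1 (390, 252, 130) None
20 20 1 (340, 232, 160) None
20 30 0 (390, 252, 130) None
20 30 0 (340, 232, 160) None
20 30 1 (390, 252, 130) None
20 30 1 (340, 232, 160) None
20 40 0 (390, 252, 130) None
20 40 0 (340, 232, 160) None
20 40 1 (390, 252, 130) None
20 40 1 (340, 232, 160) None
20 50 0 (390, 252, 130) [ 0.5 -0.8  2.5 -0.1  0.7 -1.4]
20 50 0 (340, 232, 160) None
20 50 1 (390, 252, 130) [ 0.5 -0.8  2.5 -0.1  0.7  1.7]
20 50 1 (340, 232, 160) None
20 60 0 (390, 252, 130) [ 0.4 -0.7  2.4 -0.1  0.9 -1.4]
20 60 0 (340, 232, 160) [ 0.5 -0.9  2.5 -0.1  1.1 -1.4]
20 60 1 (390, 252, 130) [ 0.4 -0.7  2.4 -0.1  0.9  1.7]
20 60 1 (340, 232, 160) [ 0.5 -0.9  2.5 -0.1  1.1  1.7]
20 75 0 (390, 252, 130) [ 0.4 -0.5  2.2 -0.   1.1 -1.5]
20 75 0 (340, 232, 160) [ 0.4 -0.7  2.3 -0.   
[... 387 characters left out ...]
0 0 (340, 232, 160) None
25 40 1 (390, 252, 130) None
25 40 1 (340, 232, 160) None
25 50 0 (390, 252, 130) [ 0.4 -0.8  2.5  0.   0.7 -1.6]
25 50 0 (340, 232, 160) None
25 50 1 (390, 252, 130) [ 0.4 -0.8  2.5  0.   0.7  1.5]
25 50 1 (340, 232, 160) None
25 60 0 (390, 252, 130) [ 0.4 -0.7  2.4  0.   0.9 -1.6]
25 60 0 (340, 232, 160) [ 0.4 -0.9  2.5  0.   1.1 -1.6]
25 60 1 (390, 252, 130) [ 0.4 -0.7  2.4  0.   0.9  1.5]
25 60 1 (340, 232, 160) [ 0.4 -0.9  2.5  0.   1.1  1.5]
25 75 0 (390, 252, 130) [ 0.4 -0.5  2.2  0.   1.1 -1.6]
25 75 0 (340, 232, 160) [ 0.4 -0.7  2.3  0.   1.2 -1.6]
25 75 1 (390, 252, 130) [ 0.4 -0.5  2.2  0.   1.1  1.5]
25 75 1 (340, 232, 160) [ 0.4 -0.7  2.3  0.   1.2  1.6]
```

View pics/s2.png

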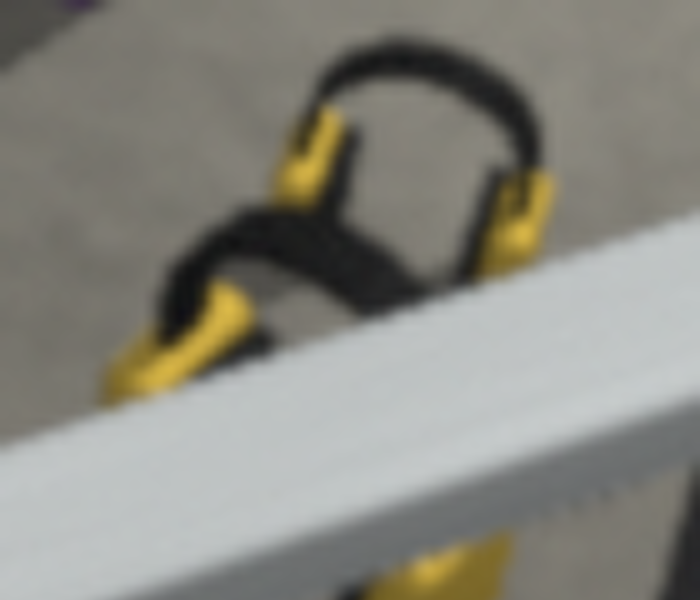

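```bash
cat >> h.py <<'E'
def rot(yaw,tilt,flip):
    yaw,tilt=np.radians([yaw,tilt])
    a=np.array([np.cos(tilt)*np.cos(yaw),np.cos(tilt)*np.sin(yaw),-np.sin(tilt)])
    y=np.array([-np.sin(yaw),np.cos(yaw),0])*(-1 if flip else 1); return np.c_[a,y,np.cross(a,y)]
def st():
    s=sensors.sense(); print("t",round(s["clock"],2),"pos",np.round(s["position"],1),"open",round(s["opening"],1),"F",np.round(s["ft_force"],1),"q",np.round(s["qpos"],2))
E
python3 - <<'E'
from h import *
for nm,yaw,g,tilts in (("can",0,(586,67.5,85),(45,55)),("canlift",0,(586,67.5,150),(45,55)),("canpre",0,(500,67.5,185),(45,55)),("mid",-40,(400,-300,260),(45,55)),("tray",-28,(480,-257,90),(45,55)),
  ("ear",16,(415,248,129),(35,40,45,50)),("earUp",16,(415,248,240),(35,40,45,50)),("earlift",16,(415,248,340),(35,40,45,50)),
  ("hangpre",-7,(530,92,320),(35,40,45,50)),("over",-7,(630,80,320),(35,40,45,50)),("hang",-7,(630,80,155),(35,40,45,50))):
  for ti in tilts:
    for f in (0,1):
      q=kinematics.inverse_kinematics(np.array(g)+rot(yaw,ti,f)[:,0]*17,rot(yaw,ti,f)); print(nm,ti,f,None if q is None else np.round(q,2))
E
```

```text
can 45 0 [-0.02 -0.2   2.29  0.04  0.27 -1.63]
can 45 1 [-0.02 -0.2   2.29  0.04  0.27  1.52]
can 55 0 [-0.02 -0.16  2.2   0.02  0.5  -1.6 ]
can 55 1 [-0.02 -0.16  2.2   0.02  0.5   1.54]
canlift 45 0 [-0.02 -0.33  2.26  0.03  0.42 -1.61]
canlift 45 1 [-0.02 -0.33  2.26  0.03  0.42  1.53]
canlift 55 0 [-0.02 -0.27  2.16  0.01  0.64 -1.6 ]
canlift 55 1 [-0.02 -0.27  2.16  0.01  0.64  1.55]
canpre 45 0 [-0.02 -0.69  2.43  0.03  0.62 -1.61]
canpre 45 1 [-0.02 -0.69  2.43  0.03  0.62  1.53]
canpre 55 0 [-0.02 -0.59  2.32  0.02  0.8  -1.6 ]
canpre 55 1 [-0.02 -0.59  2.32  0.02  0.8   1.54]
mid 45 0 [-0.85 -0.8   2.36  0.15  0.8  -1.78]
mid 45 1 [-0.85 -0.8   2.36  0.15  0.8   1.36]
mid 55 0 [-0.83 -0.68  2.25  0.09  0.97 -1.74]
mid 55 1 [-0.83 -0.68  2.25  0.09  0.97  1.41]
tray 45 0 [-0.7  -0.36  2.4   0.44  0.36 -2.14]
tray 45 1 [-0.7  -0.36  2.4   0.44  0.36  1.  ]
tray 55 0 [-0.68 -0.31  2.3   0.21  0.55 -1.91]
tray 55 1 [-0.68 -0.31  2.3   0.21  0.55  1.23]
ear 35 0 None
ear 35 1 None
ear 40 0 [ 0.46 -0.69  2.56 -0.33  0.43 -1.15]
ear 40 1 [ 0.46 -0.69  2.56 -0.33  0.43  1.99]
ear 45
[... 1457 characters left out ...]
.42  2.09 -0.32  0.54  1.96]
over 40 0 [ 0.07 -0.39  2.04 -0.25  0.64 -1.25]
over 40 1 [ 0.07 -0.39  2.04 -0.25  0.64  1.89]
over 45 0 [ 0.06 -0.36  1.99 -0.19  0.75 -1.3 ]
over 45 1 [ 0.06 -0.36  1.99 -0.19  0.75  1.85]
over 50 0 [ 0.06 -0.33  1.94 -0.15  0.85 -1.33]
over 50 1 [ 0.06 -0.33  1.94 -0.15  0.85  1.81]
hang 35 0 [ 0.08 -0.2   2.22 -0.76  0.24 -0.71]
hang 35 1 [ 0.08 -0.2   2.22 -0.76  0.24  2.43]
hang 40 0 [ 0.07 -0.2   2.18 -0.47  0.33 -1.  ]
hang 40 1 [ 0.07 -0.2   2.18 -0.47  0.33  2.14]
hang 45 0 [ 0.06 -0.19  2.14 -0.32  0.43 -1.15]
hang 45 1 [ 0.06 -0.19  2.14 -0.32  0.43  1.99]
hang 50 0 [ 0.06 -0.17  2.09 -0.23  0.54 -1.24]
hang 50 1 [ 0.06 -0.17  2.09 -0.23  0.54  1.9 ]
```

```bash
python3 - <<'E'
from h import *
R=rot(0,55,0); a=R[:,0]; g=np.array([586,67.5,86])
claw.move_gripper(85,60)
manip.move_to(np.array([400,-300,260]),rot(-40,55,0)); st()
manip.move_to(g+a*(17-110),R); st()
manip.move_l(g+a*17,R,vel=120); st()
c=vision.camera("top"); s=vision.camera("scene")
cv2.imwrite("pics/a.png",np.hstack([cv2.resize(c["pixels"][60:260,130:330],(400,400)),cv2.resize(s["pixels"][130:330,200:400],(400,400))]))
E
```

```text
t 2.05 pos [ 400.  -300.4  260.5] open 85.2 F [-0.1 -0.1  0.8] q [-0.84 -0.72  2.25  0.09  1.01 -1.74]
t 3.52 pos [533.1  66.7 162.7] open 84.9 F [-0.4  0.2 -0.1] q [-0.02 -0.5   2.28  0.01  0.75 -1.6 ]
t 4.58 pos [596.   67.3  72.8] open 85.0 F [-0.2  0.   0.6] q [-0.02 -0.16  2.2   0.02  0.5  -1.6 ]
```

View pics/a.png

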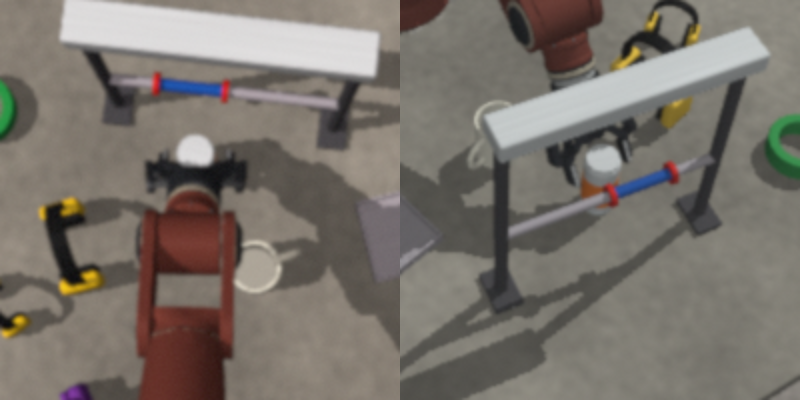

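The can (195,150 in the left half) sits between the open fingers, so I'll grip it and carry it to the tray.

```bash
python3 - <<'E'
from h import *
claw.move_gripper(40,50); st()
p=np.array([586,67.5,86])+rot(0,55,0)[:,0]*17
manip.move_l(p+[0,0,60],vel=120); st()
R=rot(-28,55,0); q=np.array([480,-257,146])+R[:,0]*17
manip.move_l(q,R,vel=200); st()
manip.move_l(q-[0,0,45],R,vel=120); st()
c=vision.camera("top"); s=vision.camera("scene")
cv2.imwrite("pics/b.png",np.hstack([cv2.resize(c["pixels"][80:280,230:430],(400,400)),cv2.resize(s["pixels"][150:350,90:290],(400,400))]))
E
```

```text
t 5.08 pos [596.3  67.7  73. ] open 54.4 F [-1.   1.4  2.2] q [-0.02 -0.16  2.19  0.02  0.5  -1.6 ]
t 5.72 pos [594.8  67.4 130.6] open 54.7 F [-0.3  1.1 -2.8] q [-0.02 -0.26  2.17  0.01  0.63 -1.6 ]
t 7.61 pos [ 488.8 -261.   131.9] open 54.9 F [ 0.2 -0.4 -2.2] q [-0.68 -0.41  2.27  0.18  0.68 -1.87]
t 8.13 pos [ 488.8 -261.4   87.1] open 54.7 F [ 0.5  0.7 -2.3] q [-0.68 -0.33  2.3   0.2   0.58 -1.9 ]
```

View pics/b.png

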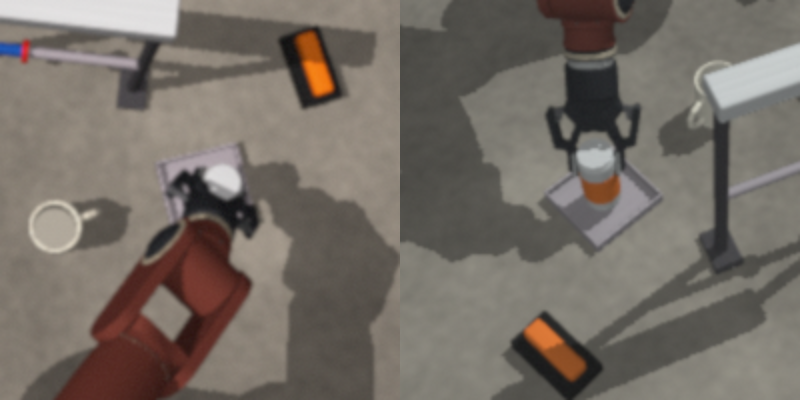

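The can is upright over the middle of the tray, with its top at (222,182) in the left half. I'll lower it, release, back off and check.

```bash
python3 - <<'E'
from h import *
np.set_printoptions(precision=1,suppress=True)
c=vision.camera("top");print(cast(c,[(341,171)],134))
R=rot(-28,55,0); q=np.array([480,-257,101])+R[:,0]*17
manip.move_l(q-[0,0,8.5],R,vel=50); st()
f0=sensors.sense()["ft_force"][2]; z=8.5
while sensors.sense()["ft_force"][2]<f0+3 and z<13:
    z+=.7; manip.move_l(q-[0,0,z],R,vel=30)
st(); print(z)
claw.move_gripper(85); st()
manip.move_l(q-[0,0,z]-R[:,0]*120,R,vel=150); st()
c=vision.camera("top"); s=vision.camera("scene")
cv2.imwrite("pics/c.png",np.hstack([cv2.resize(c["pixels"][80:280,230:430],(400,400)),cv2.resize(s["pixels"][150:350,90:290],(400,400))]))
E
```

```text
[[ 479.8 -256.4  134. ]]
t 8.6 pos [ 488.3 -261.3   77.9] open 54.7 F [-0.3 -0.5 -1.7] q [-0.7 -0.3  2.3  0.2  0.6 -1.9]
t 9.35 pos [ 488.9 -261.8   77. ] open 54.7 F [-2.1  0.8  2. ] q [-0.7 -0.3  2.3  0.2  0.6 -1.9]
10.599999999999998
t 9.76 pos [ 488.7 -261.7   76.7] open 85.4 F [-1.   0.1  0.7] q [-0.7 -0.3  2.3  0.2  0.6 -1.9]
t 10.71 pos [ 427.7 -229.1  173.9] open 84.8 F [ 0.3 -0.6  0.3] q [-0.7 -0.7  2.4  0.2  0.9 -1.9]
```

View pics/c.png

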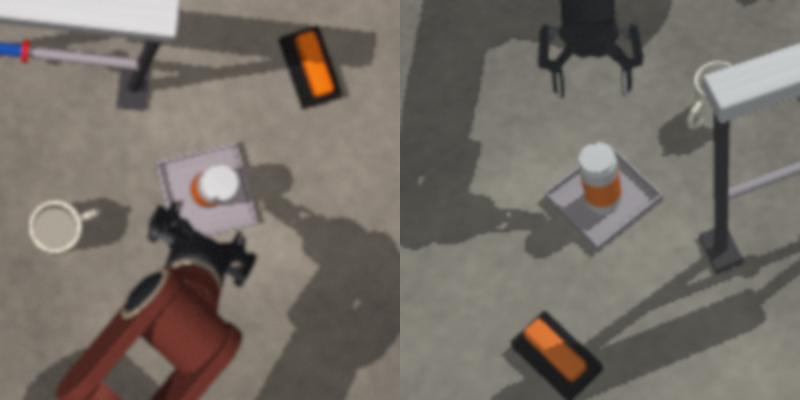

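The can stands upright near the tray's centre. Now the ear defenders.

```bash
python3 - <<'E'
from h import *
np.set_printoptions(precision=1,suppress=True)
R=rot(16,45,0); a=R[:,0]; h=np.array([np.cos(np.radians(16)),np.sin(np.radians(16)),0])
g=np.array([454,259.5,0])-h*41+[0,0,129]+a*17
p=sensors.sense()["position"]
manip.move_l(p+[0,0,120],vel=250)
manip.move_to(g+[0,0,150],R); st()
claw.move_gripper(75)
manip.move_l(g+[0,0,35],R,vel=200); st()
c=vision.camera("top"); s=vision.camera("scene")
cv2.imwrite("pics/d.png",np.hstack([cv2.resize(c["pixels"][120:240,100:220],(400,400)),cv2.resize(s["pixels"][100:220,270:390],(400,400))]))
E
```

```text
t 13.16 pos [426.4 251.  266.8] open 85.0 F [0.4 0.1 0.3] q [ 0.5 -0.8  2.4 -0.2  0.9 -1.3]
t 14.15 pos [426.7 251.8 153.3] open 75.0 F [0.8 0.8 0.7] q [ 0.5 -0.7  2.5 -0.2  0.6 -1.3]
```

View pics/d.png

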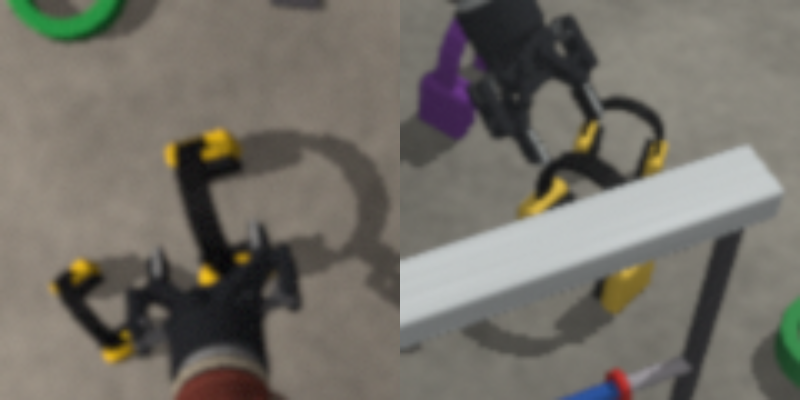

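The fingertips at (157,258) and (257,232) in the left half straddle the band, which is centred at about (208,250). I'll descend and pinch.

```bash
python3 - <<'E'
from h import *
np.set_printoptions(precision=1,suppress=True)
R=rot(16,45,0); a=R[:,0]; h=np.array([np.cos(np.radians(16)),np.sin(np.radians(16)),0])
g=np.array([454,259.5,0])-h*41+[0,0,129]+a*17
manip.move_l(g,R,vel=100); st()
claw.move_gripper(15,80); st()
p=sensors.sense()["position"]
manip.move_l(g+[0,0,60],R,vel=60); st()
manip.sleep(.2); st()
c=vision.camera("top"); s=vision.camera("scene")
cv2.imwrite("pics/e.png",np.hstack([cv2.resize(c["pixels"][120:240,100:220],(400,400)),cv2.resize(s["pixels"][100:220,270:390],(400,400))]))
E
```

```text
t 14.75 pos [426.4 251.7 117.6] open 75.1 F [0.4 0.2 0.3] q [ 0.5 -0.7  2.5 -0.2  0.5 -1.2]
t 15.26 pos [426.6 251.8 118. ] open 24.2 F [-2.6 -0.1  4.1] q [ 0.5 -0.7  2.5 -0.2  0.5 -1.2]
t 16.41 pos [425.8 251.4 176.1] open 24.2 F [ 0.3  0.1 -2. ] q [ 0.5 -0.8  2.5 -0.2  0.7 -1.3]
t 16.61 pos [426.  251.4 176.3] open 24.2 F [-0.  -0.7 -1.9] q [ 0.5 -0.8  2.5 -0.2  0.7 -1.3]
```

View pics/e.png

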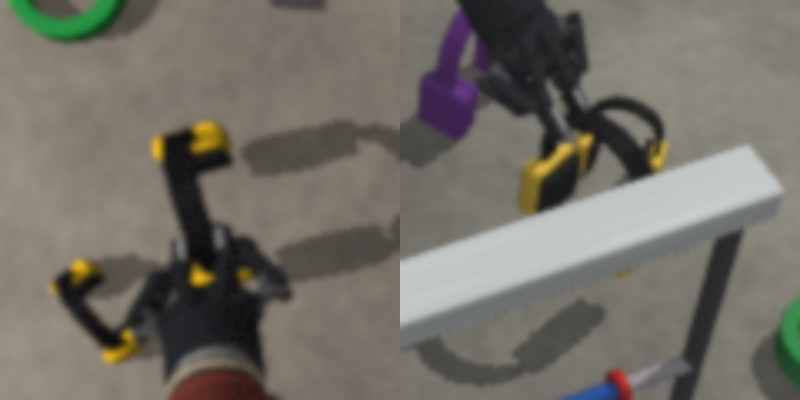

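```bash
cat >> h.py <<'E'
BAY=np.array([671.3,75,157.]); YB=-6.9
bx=np.array([np.cos(np.radians(YB)),np.sin(np.radians(YB)),0]); by=np.array([-bx[1],bx[0],0])
RH=rot(YB,45,0)
def tcp(dx,dy,oz): # TCP for defenders origin at bay + dx,dy, height oz
    return BAY*[1,1,0]+bx*(dx-41)+by*dy+np.array([0,0,oz+129])+RH[:,0]*17
E
python3 - <<'E'
from h import *
R=rot(16,45,0); p=sensors.sense()["position"]
manip.move_l(p+[0,0,130],R,vel=180); st()
manip.move_l(tcp(-160,0,190),RH,vel=150); st(); print(tcp(-160,0,190))
manip.sleep(.2)
c=vision.camera("top"); s=vision.camera("scene")
cv2.imwrite("pics/f.png",np.hstack([cv2.resize(c["pixels"][70:200,160:290],(400,400),interpolation=cv2.INTER_CUBIC),cv2.resize(s["pixels"][100:260,230:390],(400,400),interpolation=cv2.INTER_CUBIC)]))
for b in blobs(c["pixels"],*C["yellow"],8): print(b[:2])
for b in blobs(s["pixels"],*C["yellow"],8): print(b[:2])
E
```

```text
t 17.57 pos [425.5 251.2 304.4] open 24.0 F [ 0.2 -0.4 -1.8] q [ 0.45 -0.84  2.29 -0.15  0.93 -1.36]
t 18.82 pos [483.6  98.1 306.9] open 24.2 F [ 0.1 -0.1 -2.4] q [ 0.16 -0.83  2.28 -0.24  0.94 -1.22]
[483.6895269   97.70336186 306.97918472]
(array([506.8,  94.7]), [501, 64, 11, 65, 587])
(array([208.4, 131.4]), [206, 128, 6, 9, 41])
(array([224.4, 133.8]), [220, 129, 10, 10, 75])
(array([206.4, 176.1]), [203, 173, 9, 6, 38])
(array([220.4, 180.6]), [219, 179, 4, 4, 13])
(array([124.2, 200.5]), [121, 198, 8, 7, 36])
(array([137.9, 222.5]), [131, 217, 14, 12, 83])
(array([199.4,  30. ]), [188, 6, 27, 42, 620])
(array([324.8, 143.5]), [322, 136, 7, 15, 53])
(array([287.4, 150.5]), [280, 143, 20, 21, 134])
(array([346.3, 147. ]), [343, 142, 7, 10, 38])
```

View pics/f.png

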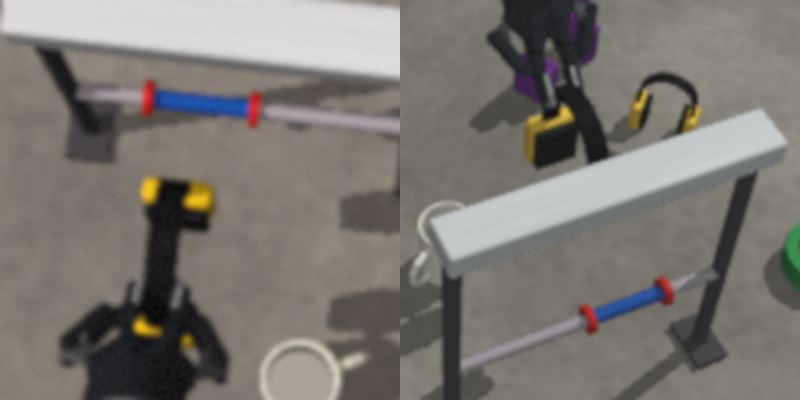

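```bash
python3 - <<'E'
from h import *
np.set_printoptions(precision=1,suppress=True)
c=vision.camera("top"); s=vision.camera("scene")
z=lambda u,v:(160+u/3.077,70+v/3.077)
def B(p): d=p-BAY; return np.c_[d@bx,d@by,p[:,2]]
print("far edge cup z256",B(cast(c,[z(180,178),z(142,192),z(214,192)],256)))
print("band crown edges z340",B(cast(c,[z(146,250),z(176,250)],340)))
zs=lambda u,v:(230+u/2.5,100+v/2.5)
# expected projections in zoomed pictures for nominal pose
def W(x,y,zz): return BAY*[1,1,0]+bx*(x-160)+by*y+np.array([0,0,zz+190])
for n,P in (("far top L",W(70,31,66)),("far top R",W(70,-31,66)),("crown",W(0,0,150)),("near cup outer bottom R",W(-70,-31,0)),("near inner bottom R",W(-34,-31,0)),("near inner bottom L",W(-34,31,0)),("near inner top R",W(-34,-31,66)),("far inner bottom R",W(34,-31,0)),("near outer top R",W(-70,-31,66))):
    a=proj(c,P)[0]; b=proj(s,P)[0]; print(n,(a-[160,70])*3.077,(b-[230,100])*2.5)
cv2.imwrite("pics/g.png",cv2.resize(s["pixels"][100:180,270:350],(600,600),interpolation=cv2.INTER_CUBIC))
E
```

```text
far edge cup z256 [[ -90.1   -0.2  256. ]
 [-105.8   30.5  256. ]
 [ -98.8  -30.3  256. ]]
band crown edges z340 [[-166.6   12.1  340. ]
 [-163.9  -11.5  340. ]]
far top L [143.6 173.7] [224.  184.2]
far top R [216.  181.9] [174.8 201.1]
crown [162.2 243.5] [177.5  98.9]
near cup outer bottom R [200.5 351.3] [118.8 152.4]
near inner bottom R [205.3 311.2] [131.5 173.2]
near inner bottom L [136.2 303.3] [177.5 157.9]
near inner top R [201.5 302.7] [134.5 136.7]
far inner bottom R [214.3 236.1] [156.5 214.2]
near outer top R [196.5 344.9] [121.3 115.6]
```

View pics/g.png

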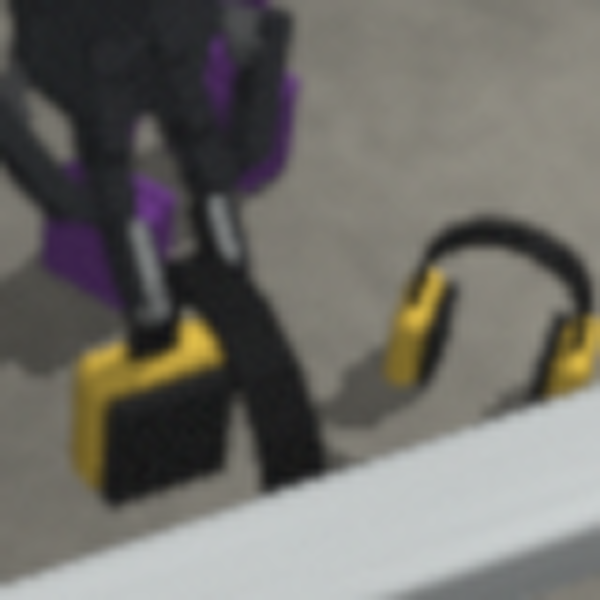

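The defenders' measured position agrees with the nominal grasp to about 2 mm in the top view. I'll raise slightly, cross over the rail and lower.

```bash
python3 - <<'E'
from h import *
manip.move_l(tcp(-160,0,196),RH,vel=100); st()
for dx in (-110,-60,-30,0):
    manip.move_l(tcp(dx,0,196),RH,vel=90); st()
    if abs(sensors.sense()["ft_force"]-[0,0,-2]).max()>6: print("CONTACT");break
else:
    manip.move_l(tcp(0,0,110),RH,vel=90); st()
c=vision.camera("top"); s=vision.camera("scene")
cv2.imwrite("pics/i.png",np.hstack([cv2.resize(c["pixels"][70:200,160:290],(400,400),interpolation=cv2.INTER_CUBIC),cv2.resize(s["pixels"][130:260,250:380],(400,400),interpolation=cv2.INTER_CUBIC)]))
E
```

```text
t 19.47 pos [484.   97.7 314.2] open 24.1 F [-0.8  0.1 -2.3] q [ 0.16 -0.83  2.27 -0.24  0.95 -1.23]
t 20.18 pos [533.1  91.7 312.6] open 24.1 F [-0.5 -0.5 -2.1] q [ 0.12 -0.67  2.19 -0.22  0.87 -1.25]
t 20.88 pos [582.7  85.8 312.8] open 24.1 F [ 0.8  0.1 -1.6] q [ 0.09 -0.53  2.1  -0.21  0.81 -1.28]
t 21.37 pos [612.5  82.1 312.8] open 24.0 F [-0.4  0.3 -2. ] q [ 0.08 -0.45  2.04 -0.2   0.78 -1.29]
t 21.85 pos [642.2  78.5 312.7] open 24.0 F [ 0.3  0.8 -2. ] q [ 0.06 -0.37  1.99 -0.19  0.75 -1.3 ]
t 22.96 pos [643.1  78.5 228.3] open 24.0 F [-0.   0.5 -1.6] q [ 0.06 -0.3   2.08 -0.23  0.6  -1.25]
```

View pics/i.png

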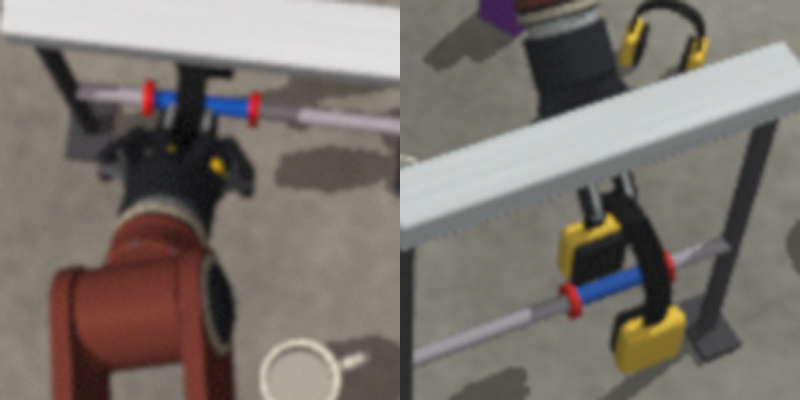

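The arch is astride the blue sleeve, with one cup on each side. I'll lower until it touches.

```bash
python3 - <<'E'
from h import *
manip.move_l(tcp(0,0,32),RH,vel=90); st()
f0=sensors.sense()["ft_force"][2]; z=32
while z>17:
    z-=.8; manip.move_l(tcp(0,0,z),RH,vel=30)
    f=sensors.sense()["ft_force"]; 
    if f[2]>f0+2.5: break
print(z,f0,f); st()
c=vision.camera("top"); s=vision.camera("scene")
cv2.imwrite("pics/j.png",np.hstack([cv2.resize(c["pixels"][70:200,160:290],(400,400),interpolation=cv2.INTER_CUBIC),cv2.resize(s["pixels"][130:260,250:380],(400,400),interpolation=cv2.INTER_CUBIC)]))
E
```

```text
t 24.07 pos [643.2  78.5 150.1] open 24.1 F [-0.9  0.2 -1.4] q [ 0.06 -0.19  2.13 -0.31  0.44 -1.16]
23.199999999999992 -1.352872893987183 [-3.63606102 -0.9620855   2.7073793 ]
t 26.82 pos [643.1  78.5 141.2] open 24.2 F [-3.6 -1.   2.7] q [ 0.06 -0.18  2.14 -0.32  0.42 -1.15]
```

View pics/j.png

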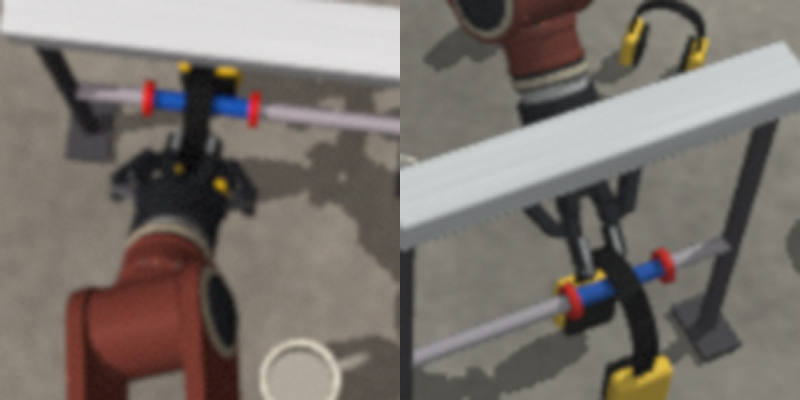

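```bash
python3 - <<'E'
from h import *
for dx in (-8,-14):
    manip.move_l(tcp(dx,0,31),RH,vel=60); f0=sensors.sense()["ft_force"]; z=29; manip.move_l(tcp(dx,0,z),RH,vel=40)
    while z>17:
        z-=1; manip.move_l(tcp(dx,0,z),RH,vel=40)
        f=sensors.sense()["ft_force"]
        if f[2]>f0[2]+2.5: break
    print(dx,z,f0,f,sensors.sense()["clock"])
    if f[0]-f0[0]>-1: break
c=vision.camera("top"); s=vision.camera("scene")
cv2.imwrite("pics/k.png",np.hstack([cv2.resize(c["pixels"][70:200,160:290],(400,400),interpolation=cv2.INTER_CUBIC),cv2.resize(s["pixels"][130:260,250:380],(400,400),interpolation=cv2.INTER_CUBIC)]))
E
```

```text
-8 23 [-0.6472612   0.81192321 -2.19705871] [-1.18945233 -0.13681969  2.36987253] 29.0083
```

View pics/k.png

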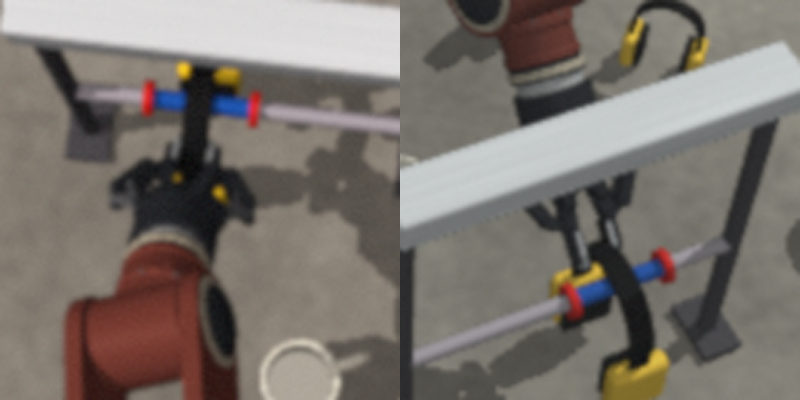

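Contact is now nearly vertical and the band is centred on the sleeve. I'll release with a limited opening and back off along the tool axis.

```bash
python3 - <<'E'
from h import *
claw.move_gripper(44,20); st(); manip.sleep(.3)
p=sensors.sense()["position"]
manip.move_l(tcp(-8,0,23)-RH[:,0]*45,RH,vel=60); st()
manip.move_l(tcp(-8,0,23)-RH[:,0]*170,RH,vel=150); st()
manip.sleep(1.0)
def grab(n):
    c=vision.camera("top"); s=vision.camera("scene")
    cv2.imwrite(n,np.hstack([cv2.resize(c["pixels"][70:200,160:290],(400,400),interpolation=cv2.INTER_CUBIC),cv2.resize(s["pixels"][150:280,250:380],(400,400),interpolation=cv2.INTER_CUBIC)])); return c,s
a=grab("pics/l.png"); manip.sleep(.6); b=grab("pics/l2.png")
for i in(0,1): print(cv2.absdiff(a[i]["pixels"],b[i]["pixels"])[90:300].max(2).__gt__(40).sum())
st()
E
```

```text
t 29.43 pos [634.3  79.4 139.4] open 43.8 F [-0.5 -0.6  0.1] q [ 0.07 -0.2   2.16 -0.32  0.43 -1.14]
t 30.63 pos [602.9  83.2 171.6] open 44.2 F [-0.4 -0.4 -0.4] q [ 0.08 -0.34  2.21 -0.29  0.51 -1.17]
t 31.62 pos [515.2  93.8 259.2] open 43.9 F [ 0.4  0.2 -0. ] q [ 0.13 -0.7   2.29 -0.25  0.8  -1.21]
0
0
t 33.42 pos [515.3  93.9 260.2] open 43.6 F [0.6 0.6 0.7] q [ 0.13 -0.71  2.29 -0.25  0.8  -1.21]
```

View pics/l2.png

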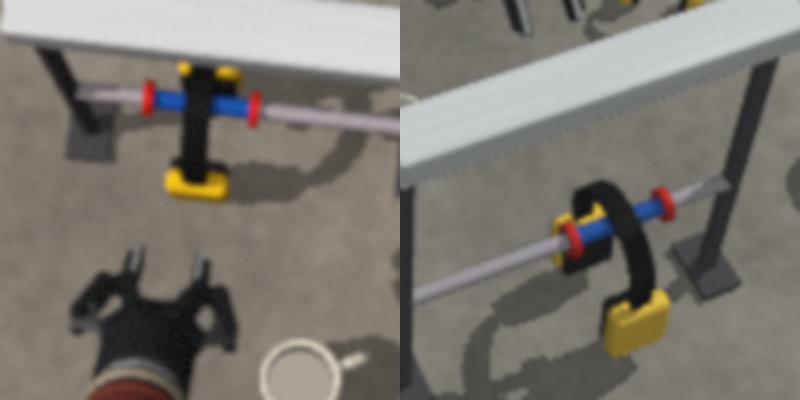

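The defenders hang astride the sleeve with no motion between frames. I'll make one numeric check of tilt and offset, plus the can and bystanders.

```bash
python3 - <<'E'
from h import *
np.set_printoptions(precision=1,suppress=True)
c=vision.camera("top"); s=vision.camera("scene")
def B(p): d=p-BAY; return np.c_[d@bx,d@by,p[:,2]]
z=lambda u,v:(160+u/3.077,70+v/3.077)
print("band over rail",B(cast(c,[z(184,103),z(212,105)],174)))
print("near cup top inner/outer (z90), bottom outer z24",B(cast(c,[z(198,176)],90)),B(cast(c,[z(197,202)],24)), "L/R",B(cast(c,[z(166,178),z(229,184)],90)))
print("far cup visible edge",B(cast(c,[z(210,76)],90)))
def W(x,y,zz): return BAY*[1,1,0]+bx*x+by*y+np.array([0,0,zz+24])
zz=lambda P:(proj(s,P)[0]-[250,150])*3.077
for n,P in (("far outer bottom R",(70,-31,0)),("far outer bottom L",(70,31,0)),("far outer top R",(70,-31,66)),("far outer top L",(70,31,66)),("near inner bottom R",(-34,-31,0)),("near inner bot L",(-34,31,0))): print(n,zz(W(*P)))
for n,cc in(("top",c),("scene",s)):
    for k in("green","orange"):
        for b in blobs(cc["pixels"],*C[k],15): print(n,k,b[0],b[1][4])
cv2.imwrite("pics/m.png",c["pixels"])
E
```

```text
band over rail [[ -5.2  11.8 174. ]
 [ -4.1 -13.7 174. ]]
near cup top inner/outer (z90), bottom outer z24 [[-54.1  -2.3  90. ]] [[-67.6   0.7  24. ]] L/R [[-59.6  28.2  90. ]
 [-58.4 -33.   90. ]]
far cup visible edge [[44.8 -2.2 90. ]]
far outer bottom R [208.8 362.4]
far outer bottom L [264.8 340. ]
far outer top R [216.5 328.1]
far outer top L [274.5 305.3]
near inner bottom R [160.1 277.9]
near inner bot L [214.6 257.2]
top green [119.3 113.7] 578
top orange [387.  112.3] 357
top orange [508.1 160.7] 91
top orange [328.3 177. ] 38
scene green [399.6 202.9] 615
scene orange [191.3 246.6] 154
scene orange [166.9 324.1] 407
scene orange [  2.4 377.6] 76
```

View pics/m.png

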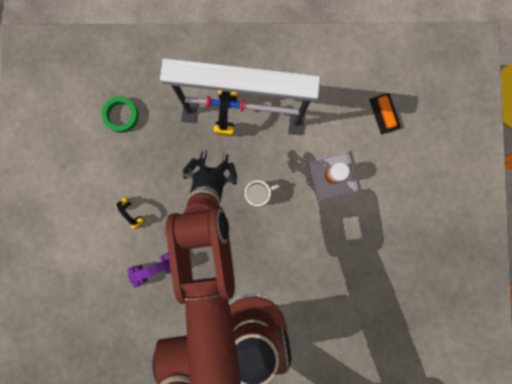

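Measured projections match upright hanging to within about 5 mm, which is at most a few degrees of tilt. Bystanders have not moved, so I'll hand the job in.

```bash
python3 - <<'E'
from h import *
st(); manip.close_job()
E
```

```text
t 33.52 pos [515.3  93.9 260.2] open 44.2 F [0.3 0.7 0.6] q [ 0.13 -0.71  2.29 -0.25  0.8  -1.21]
the job is handed in; nothing more can be done
```

I stood the orange can in the steel tray and hung the larger yellow ear defenders astride the blue sleeve, then handed the job in at about 33.5 s of the 64 s limit. No verdict was reported.

My last checks before handing in showed:
- **Can:** upright in the tray. Just before it was lowered and released, its axis measured within about 1 mm of the tray centre, and the later pictures show it standing there.
- **Ear defenders:** one cup on each side of the rail, with the crown about 1 mm from the sleeve's middle along the rail and about 5 mm across it. Two pictures taken 0.6 s apart showed no motion.
- **Bystanders:** the tape and pad were where they started to within a fraction of a pixel. The mug looked unmoved in the final top view, though I only checked it by eye.
- **Robot:** clear of everything, with close to zero force at the wrist.

Two things disagreed:
- **First contact on the rail:** it gave a sideways force of about 3.6 N, so I lifted, shifted 8 mm toward the robot and lowered again before releasing.
- **Cup corners in the scene view:** the hanging cups' corners sit about 5 mm from where a perfectly upright pose would put them. I read that as a tilt of a few degrees, well inside the 17 degree limit.

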